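# Open the circuit board's bay of a test enclosure

### The arm

A 7-joint arm with a two-finger parallel gripper is mounted at the origin on the work surface. World frame = base frame: x ahead of the robot, y to its left, z up, the work surface at z = 0. Lengths are in m, angles in rad, forces in N, time in s.
With the tool pointing down it reaches from about 0.4 to 0.85 m from the base axis. Payload 6.9 kg.
Tool frame: the origin (TCP) lies midway between the tips of the shut fingers; the grasp point (between the pads) lies 19 mm behind it; z points along the fingers, y is the direction in which the jaws open and shut (so a half turn about z gives the same grasp; the last joint's range is limited). The gripper opens to 85 mm and grips with 20 to 120 N. Pads are 22 mm wide; open, the fingers measure 114 mm over their backs; the gripper's body (76 mm by 85 mm) begins 54 mm behind the grasp point. The pads swing forward as they close: fully open they stand 13 mm farther back than shut.
Start: joints at [-1.173, 0.507, -0.238, 1.5, 0.126, 1.149, -0.155], TCP at [0.18, 0.598, 0.231] pointing down, gripper open.
Joint ranges: [-3.08, 3.08], [-0.24, 2.05], [-1.43, 1.35], [0, 2.5], [-1.52, 4.66], [0.17, 1.96], [-2.89, 2.89]. Speed limits (rad/s): [2.39, 2.39, 3.14, 3.14, 3.14, 3.14, 3.14].

### API

Orientations are given as a unit quaternion [x, y, z, w].
In Python, from cell import env gives the robot as it stands. The module is installed in compiled form; this text tells all that it offers.
- The arm moves only by the tool step_arm, never from a script. Its argument "series" is a list of rows, each a list of 5 numbers: the shift along the tool's x, y, z in units of 50 mm (1.0 is 50 mm), then the turn about the tool's z in units of 5 degrees (1.0 is 5 degrees), then the opening, from 0 (shut) to 1 (fully open). A call has 1 to 12 rows; each row shifts and turns the commanded pose from where the row before left it, along the tool's axes as they then stand; what a row does not reach is not made up. A row lasts 1/10 s, in which the tool goes at most 50 mm and 8.59 degrees, less where a joint would pass 70% of its speed; a pose out of reach is approached as far as the arm can. A call is refused whole if a number of a shift passes 1 or a number of a turn 1, either way. A call with a gripper value outside its range is refused whole. The fingers move at their own pace and stop on an object; "newtons" is the grip in N (left out, the last holds). Time passes only in rows, so rows that do not move let the fingers close. It gives the time, the measured TCP pose, the force and the opening at its end, in the units of the state.
- env.state(): the state, without advancing time (a new reading comes with each control period).
- env.grab_frame(name): name is "side" or "top"; returns a dict with "frame" (480x640x3 uint8, blue, green, red), "vfov" (degrees; the focal length in pixels is half the picture's height over the tangent of half this angle, whatever the lens; pixels are square), "cx", "cy" (the principal point, pixels), "R" (3x3) and "t" (3): a world point X has camera coordinates R X + t. Camera axes: x right, y down, z forward; pixel columns grow to the right and rows downward; lengths in m; the calibration is good to about 2 mm. A picture is of the moment at which its call begins. There is no depth.
- env.job_done(): hands the job in, once; it reports no verdict.
The state is a dict: "time_s": time; "joint_pos": joint angles; "joint_velocities": joint speeds; "tau": joint torques, N m; "eef_pos": TCP position; "tcp_rot": TCP orientation; "contact_force": force on the tool from outside, world axes, zero at the start; "torque": the same for the moment, N m; "opening": finger opening in m.
Only numpy, scipy, OpenCV 4.12 (cv2) and the standard library are available. Lean on these libraries where they do the work, as an engineer would, in place of code of your own. Each camera call takes 0.05 s, during which the arm holds its last target.

### The job

The clear test enclosure on the bench has three upright doors on a double track along the side facing the robot. Find the end bay with the flat circuit board in it (the other end bay holds a transformer) and slide that bay's door fully open behind the locked middle door, as far as its stop. Leave the other end door where it is.

Things in the scene. Friction and masses are not known exactly. Their poses are not given: they have to be found in the camera images.
- enclosure: fixed clear-walled box in a dark frame, 256 (x) x 640 (y) x 200 mm high. Origin: centre of underside, on the bench; x points away from the robot, y to the robot's left, z up. Three doors on the -x side: the 230 mm middle one is locked in the front track; a left (+y) and a right (-y) end door run in the rear track, 14 mm farther back, and pass behind it.
- left_pull (a point): left (+y) end door's pull: black upright bar 14 x 14 x 100 mm, 20 mm clear of the frame behind it; point on its axis, 20 mm below its top, 165 mm above the bench. In enclosure's frame x = -155 mm; y = +283 mm when shut (may start up to 30 mm ajar), +133 mm at the stop, fully open. Door 200 mm wide, 0.5 kg, slides along enclosure's y against 2.5 N friction, stays where left.
- right_pull (a point): right (-y) end door's pull: black upright bar 14 x 14 x 100 mm, 20 mm clear of the frame behind it; point on its axis, 20 mm below its top, 165 mm above the bench. In enclosure's frame x = -155 mm; y = -283 mm when shut (may start up to 30 mm ajar), -133 mm at the stop, fully open. Door 200 mm wide, 0.5 kg, slides along enclosure's y against 2.5 N friction, stays where left.
- board_center (a point): centre of the circuit board: flat, green, 110 x 80 mm, 32 mm high with its parts, in the left or right end bay, some 215 mm from the enclosure's middle, seen through the clear top; point 27 mm above the bench. The transformer in the other end bay is a 64 mm high block of dark steel with a copper winding.

How it is judged:
At the end, for the whole second after the job is handed in: The end door of the bay that holds the circuit board is open to within 18 mm of its stop behind the middle door, and the other end door's pull is within 15 mm of where it started (((y of board_center in the frame of enclosure above 0 m and y of left_pull in the frame of enclosure below 0.151 m and distance of right_pull from where it was at the start of the episode below 0.015 m) or (y of board_center in the frame of enclosure below 0 m and y of right_pull in the frame of enclosure above -0.151 m and distance of left_pull from where it was at the start of the episode below 0.015 m))); the robot touches nothing.
It also fails if it takes over 32 s, if anything falls off the work surface, if the arm or the gripper's body presses on something with over 40 N, if the wrist force passes 120 N, or if a joint passes its speed limit or range.

## Working session

There is one attempt and no reset: what is moved stays moved. The work goes in short steps, Python scripts to look and compute and a tool call to move; the robot and the scene stay as the last step left them, time stands still between calls to the robot, and variables do not carry over. Pictures are saved under pics/ and viewed, and the job is handed in when it is done.

Besides the shell and the picture viewer there is one more tool, called as name(argument=value, ...), one argument or row to a line, values as JSON. step_arm: Moves the arm, as the interface text tells. Its arguments: {"type":"object","properties":{"series":{"type":"array","items":{"type":"array","items":{"type":"number"}}},"newtons":{"type":"number"}},"required":["series"]}

```bash
mkdir -p pics; python3 - <<'E'
from cell import env
import cv2,json,numpy as np
s=env.state();print({k:np.round(v,3).tolist() for k,v in s.items()})
for n in("top","side"):
    f=env.grab_frame(n);cv2.imwrite(f"pics/{n}0.png",f["frame"])
    d={k:np.array(v).tolist() for k,v in f.items() if k!="frame"};json.dump(d,open(n+".json","w"));print(n,d)
E
```

```text
{'time_s': 0.0, 'joint_pos': [-1.172, 0.508, -0.238, 1.501, 0.126, 1.149, -0.155], 'joint_velocities': [-0.0, 0.001, 0.001, 0.001, 0.002, -0.0, -0.001], 'tau': [0.001, -62.059, -2.186, -24.964, 0.013, 0.012, 0.0], 'eef_pos': [0.18, 0.598, 0.23], 'tcp_rot': [0.146, 0.989, -0.001, -0.0], 'contact_force': [0.07, 0.772, -0.362], 'torque': [0.02, -0.074, -0.027], 'opening': 0.085}
top {'vfov': 44.39364484199895, 'cx': 323.15286542318023, 'cy': 242.77348640572714, 'R': [[0.01084308623527311, -0.9997573926830136, 0.019172460889430108], [-0.9840503330002023, -0.01407346083990254, -0.17733268120168638], [0.17755948187321804, -0.016943832968074973, -0.9839641949386494]], 't': [0.007473963179004449, 0.5877500400644772, 1.1321771000044591]}
side {'vfov': 43.498343800084555, 'cx': 313.97935086601916, 'cy': 240.670345363249, 'R': [[0.13702991212349847, 0.9905342601929323, -0.008042547324497804], [0.9349591520987938, -0.1320152182982488, -0.32927703540388337], [-0.32722192330302513, 0.0376013499984533, -0.9441991057971636]], 't': [-0.09431515082761685, -0.4851801738517803, 1.4664400637658905]}
```

View pics/top0.png

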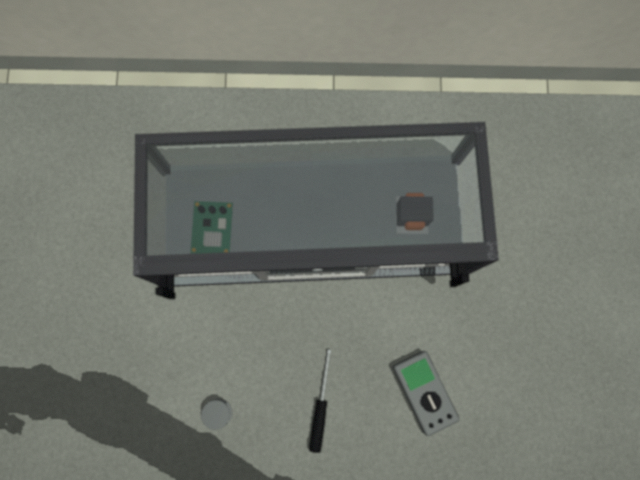

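View pics/side0.png

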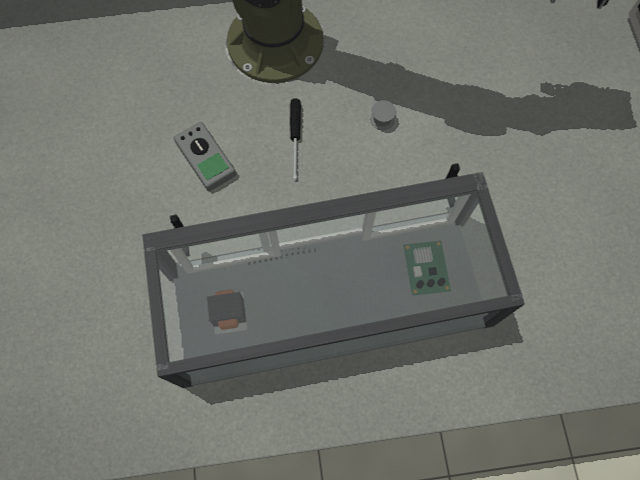

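The top view shows the board at about (212,227) and the side view at about (427,268). Both put it on the +y (left) side, so the left door is the one to open. The left pull is near (165,288) in the top view and (453,172) in the side view. I'll enlarge both.

```bash
python3 - <<'E'
import cv2,numpy as np
t=cv2.imread("pics/top0.png");s=cv2.imread("pics/side0.png")
def c(im,x,y,w=66,h=50,k=6): return cv2.convertScaleAbs(cv2.resize(im[y:y+h,x:x+w],None,fx=k,fy=k,interpolation=cv2.INTER_CUBIC),alpha=1.8,beta=10)
a=np.hstack([c(t,130,255),c(t,435,255)]);b=np.hstack([c(s,425,150),c(s,150,205)])
cv2.imwrite("pics/crop0.png",np.vstack([a,b]))
E
```

```text
(no output)
```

View pics/crop0.png

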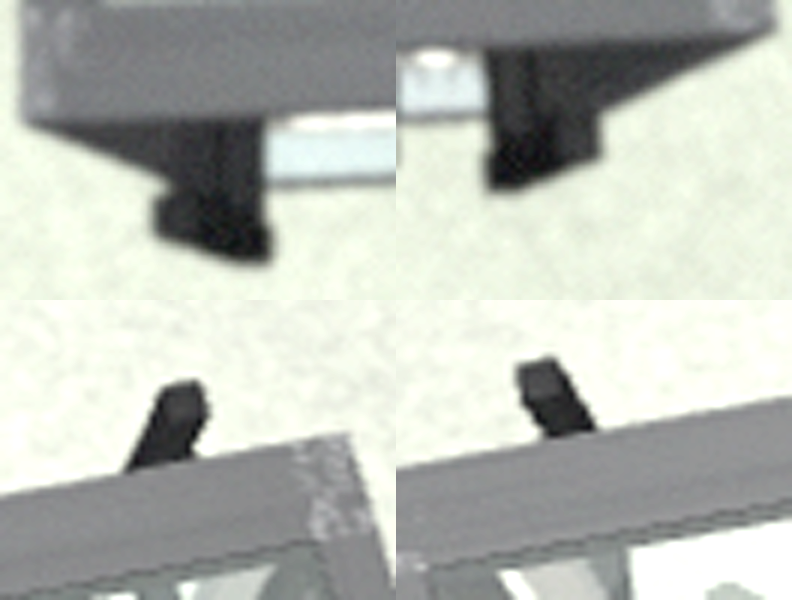

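```bash
cat > h.py <<'E'
import json,numpy as np
C={n:json.load(open(n+".json")) for n in("top","side")}
for c in C.values(): c["R"]=np.array(c["R"]);c["t"]=np.array(c["t"]);c["f"]=240/np.tan(np.radians(c["vfov"]/2))
def proj(n,X):
    c=C[n];p=c["R"]@np.array(X)+c["t"];return c["f"]*p[:2]/p[2]+[c["cx"],c["cy"]]
def back(n,uv,z):
    c=C[n];d=c["R"].T@np.array([(uv[0]-c["cx"])/c["f"],(uv[1]-c["cy"])/c["f"],1]);o=-c["R"].T@c["t"]
    return o+d*(z-o[2])/d[2]
E
python3 - <<'E'
from h import *
from scipy.optimize import least_squares
T=[(135,135),(484,123),(497,260),(134,275)] # far-left, far-right, near-right, near-left
S=[(523,300),(160,377),(143,236),(480,174)]
L=[(.128,.32),(.128,-.32),(-.128,-.32),(-.128,.32)]
for n,P in(("top",T),("side",S)):
    print(n,[back(n,p,.2)[:2].round(3).tolist() for p in P])
def w(q,l,z): c,s=np.cos(q[2]),np.sin(q[2]);return [q[0]+c*l[0]-s*l[1],q[1]+s*l[0]+c*l[1],z]
for use in(("top",),("side",),("top","side")):
    r=lambda q:np.concatenate([proj(n,w(q,l,.2))-p for n,P in(("top",T),("side",S)) if n in use for l,p in zip(L,P)])
    o=least_squares(r,[.7,0,0]);print(use,o.x.round(4),o.fun.round(1))
q=o.x
for nm,n,uv in(("Ltop","side",(455.8,166.5)),("Rtop","side",(174.2,217.8)),("Lbar-t","top",(165,289)),):
    p=back(n,uv,.185);c,s=np.cos(q[2]),np.sin(q[2]);d=p[:2]-q[:2]
    print(nm,p.round(3),"encl",(c*d[0]+s*d[1]).round(3),(-s*d[0]+c*d[1]).round(3))
for y in(.283,.253,.133):print(y,np.round(w(q,(-.155,y),.165),3))
E
```

```text
top [[0.754, 0.36], [0.789, -0.276], [0.535, -0.289], [0.5, 0.344]]
side [[0.75, 0.36], [0.795, -0.273], [0.539, -0.291], [0.504, 0.341]]
('top',) [0.6444 0.0348 0.0551] [-0.9 -0.3  1.1 -0.6  1.6  0.2 -1.8  0.3]
('side',) [0.6465 0.0344 0.0651] [ 1.7  1.5 -1.9  0.3 -1.5  0.3  1.7 -3.3]
('top', 'side') [0.6455 0.0345 0.0602] [-1.1 -0.   0.8 -2.   2.  -1.3 -1.2  0.6  1.6  1.8 -2.3 -1.1 -1.2 -1.
  2.2 -3.1]
Ltop [0.476 0.304 0.185] encl -0.153 0.279
Rtop [ 0.505 -0.235  0.185] encl -0.156 -0.261
Lbar-t [0.477 0.293 0.185] encl -0.152 0.268
0.283 [0.474 0.308 0.165]
0.253 [0.476 0.278 0.165]
0.133 [0.483 0.158 0.165]
```

The left pull is near (0.475, 0.304) and the enclosure yaw is about 0.06 rad. The plan is to push the bar toward -y from its +y side with the fingers shut. First I turn the tool so its y axis lies along the track, shut the fingers and move to about 70 mm on the +y side of the pull.

step_arm(
  series=[
    [0, 0, 0, -1, 0],
    [0, 0, 0, -1, 0],
    [0, 0, 0, -1, 0],
    [0, 0, 0, -1, 0],
    [-0.6, -0.5, 0, 0, 0],
    [-0.6, -0.5, 0, 0, 0],
    [-0.6, -0.5, 0, 0, 0],
    [-0.6, -0.5, 0, 0, 0],
    [-0.6, -0.5, 0, 0, 0],
    [-0.6, -0.5, 0, 0, 0],
    [0, 0, 0, 0, 0],
    [0, 0, 0, 0, 0],
  ],
  newtons=40,
)

```text
time_s: 1.3
eef_pos: [0.3694, 0.4578, 0.2309]
tcp_rot: [-0.027, 1.0, -0.0, -0.0]
contact_force: [-0.1, 0.4, -0.3]
opening: -0.0005
```

step_arm(
  series=[
    [-0.5, -0.45, 0, 0, 0],
    [-0.5, -0.45, 0, 0, 0],
    [-0.5, -0.45, 0, 0, 0],
    [-0.42, -0.43, 0, 0, 0],
    [0, 0, 0.5, 0, 0],
    [0, 0, 0.5, 0, 0],
    [0, 0, 0.5, 0, 0],
    [0, 0, 0.16, 0, 0],
    [0, 0, 0, 0, 0],
  ],
)

```text
time_s: 2.2
eef_pos: [0.468, 0.3759, 0.1473]
tcp_rot: [-0.029, 1.0, -0.001, -0.001]
contact_force: [0.5, -0.8, -0.2]
opening: -0.0002
```

```bash
python3 - <<'E'
from cell import env
import cv2,numpy as np
from h import *
e=env.state()["eef_pos"];print(e,proj("top",e),proj("side",e))
t=env.grab_frame("top")["frame"];s=env.grab_frame("side")["frame"]
c=lambda im,x,y,w=130,h=180,k=3: cv2.convertScaleAbs(cv2.resize(im[y:y+h,x:x+w],None,fx=k,fy=k,interpolation=cv2.INTER_CUBIC),alpha=1.8,beta=10)
cv2.imwrite("pics/c1.png",np.hstack([c(t,90,200),c(s,410,80)]))
E
```

```text
[0.46798305 0.37591707 0.14727167] [123.88703895 295.7471674 ] [486.59506806 166.88561997]
```

View pics/c1.png

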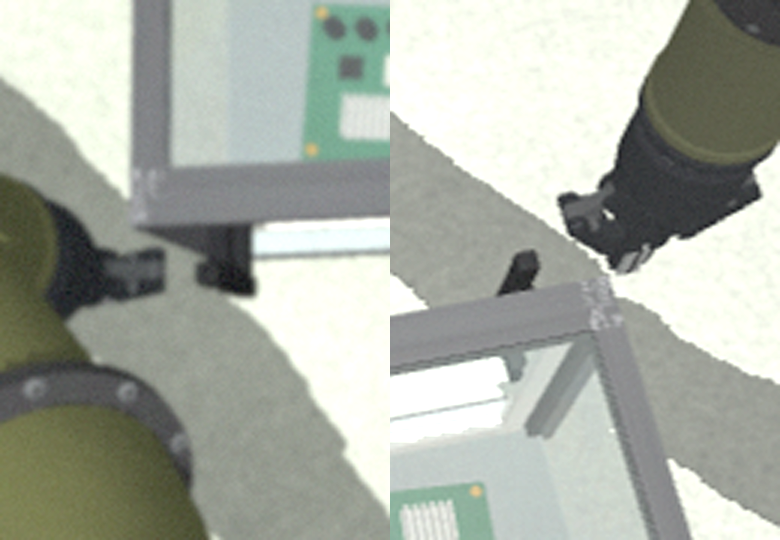

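The fingertip matches its predicted position in the side view, about (620,260) in the crop. The bar is ahead of it on the -y side with a clear gap. Next I start pushing slowly.

step_arm(
  series=[
    [-0.05, -0.3, 0, 0, 0],
    [0, -0.3, 0, 0, 0],
    [0, -0.2, 0, 0, 0],
    [0, -0.2, 0, 0, 0],
    [0, -0.2, 0, 0, 0],
    [0, -0.2, 0, 0, 0],
    [0, -0.2, 0, 0, 0],
  ],
)

```text
time_s: 3.0
eef_pos: [0.4768, 0.2954, 0.1487]
tcp_rot: [-0.028, 1.0, 0.001, 0.001]
contact_force: [2.1, 3.1, 1.7]
opening: -0.0
```

```bash
cat > look.py <<'E'
import sys
from cell import env
import cv2,numpy as np
t=env.grab_frame("top")["frame"];s=env.grab_frame("side")["frame"]
c=lambda im,x,y,w=130,h=180,k=3: cv2.convertScaleAbs(cv2.resize(im[y:y+h,x:x+w],None,fx=k,fy=k,interpolation=cv2.INTER_CUBIC),alpha=1.8,beta=10)
o=int(sys.argv[2])
cv2.imwrite(sys.argv[1],np.hstack([c(t,90+o,200),c(s,410-o,80)]))
print(env.state()["eef_pos"],env.state()["contact_force"])
E
python3 look.py pics/c2.png 20
```

```text
[0.47663817 0.29311748 0.14818341] [-0.09859143 -0.32687835 -0.52264204]
```

View pics/c2.png

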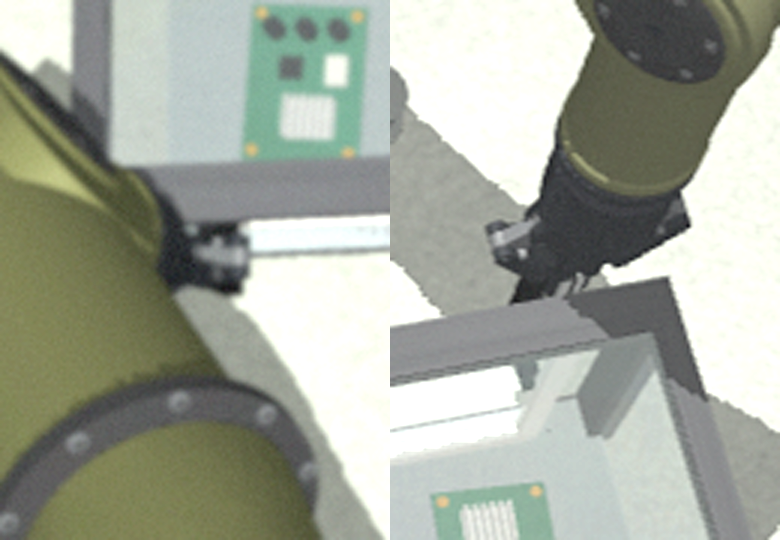

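The finger is against the bar: the force is about 3 N, the door friction, and the bar foot has moved about 33 mm. The stop should be about 113 mm further on.

step_arm(
  series=[
    [0, -0.15, 0, 0, 0],
    [0, -0.2, 0, 0, 0],
    [0, -0.2, 0, 0, 0],
    [0, -0.2, 0, 0, 0],
    [0, -0.2, 0, 0, 0],
    [0, -0.2, 0, 0, 0],
    [0, -0.2, 0, 0, 0],
    [0, -0.2, 0, 0, 0],
    [0, -0.2, 0, 0, 0],
    [0, -0.1, 0, 0, 0],
    [0, -0.1, 0, 0, 0],
  ],
)

```text
time_s: 4.2
eef_pos: [0.4818, 0.1977, 0.1482]
tcp_rot: [-0.028, 1.0, -0.0, -0.0]
contact_force: [-1.1, 3.7, -1.4]
opening: 0.0001
```

step_arm(
  series=[
    [0, -0.06, 0, 0, 0],
    [0, -0.06, 0, 0, 0],
    [0, -0.05, 0, 0, 0],
  ],
)

```text
time_s: 4.5
eef_pos: [0.4822, 0.1897, 0.1482]
tcp_rot: [-0.028, 1.0, 0.0, -0.0]
contact_force: [-1.4, 3.0, -1.7]
opening: 0.0004
```

Still only sliding friction, so I creep on toward the stop.

step_arm(
  series=[
    [0, -0.06, 0, 0, 0],
    [0, -0.06, 0, 0, 0],
  ],
)

```text
time_s: 4.7
eef_pos: [0.4826, 0.1836, 0.1482]
tcp_rot: [-0.028, 1.0, -0.0, -0.0]
contact_force: [-1.3, 2.3, -1.2]
opening: -0.0002
```

step_arm(
  series=[
    [0, -0.05, 0, 0, 0],
    [0, 0, 0, 0, 0],
  ],
)

```text
time_s: 4.9
eef_pos: [0.4831, 0.1805, 0.1483]
tcp_rot: [-0.028, 1.0, -0.0, 0.0]
contact_force: [0.0, -0.5, 0.1]
opening: 0.0002
```

step_arm(
  series=[
    [0, -0.05, 0, 0, 0],
    [0, -0.05, 0, 0, 0],
  ],
)

```text
time_s: 5.1
eef_pos: [0.4832, 0.1799, 0.1485]
tcp_rot: [-0.029, 1.0, 0.003, 0.001]
contact_force: [-2.1, 16.4, -6.3]
opening: 0.0001
```

step_arm(
  series=[
    [0, -0.04, 0, 0, 0],
    [0, -0.04, 0, 0, 0],
  ],
)

```text
time_s: 5.3
eef_pos: [0.4832, 0.1798, 0.1486]
tcp_rot: [-0.031, 1.0, 0.005, 0.001]
contact_force: [-2.1, 27.0, -9.6]
opening: -0.0001
```

The stop is reached: the TCP holds at y = 0.180 while the force climbs to 27 N. Now I back off in +y, lift and look.

step_arm(
  series=[
    [0, 0.2, 0, 0, 0],
    [0, 0.4, 0, 0, 0],
    [0, 0.4, 0, 0, 0],
    [0, 0.4, -0.3, 0, 0],
    [0, 0, -0.6, 0, 0],
    [0, 0, -0.6, 0, 0],
    [0.5, 0.5, -0.4, 0, 0],
    [0.6, 0.6, 0, 0, 0],
    [0.6, 0.6, 0, 0, 0],
    [0.6, 0.6, 0, 0, 0],
    [0.6, 0.6, 0, 0, 0],
    [0, 0, 0, 0, 0],
  ],
)

```text
time_s: 6.5
eef_pos: [0.3219, 0.3828, 0.2439]
tcp_rot: [-0.032, 0.999, 0.001, -0.0]
contact_force: [0.6, -0.8, 0.6]
opening: 0.0002
```

```bash
python3 - <<'E'
from cell import env
import cv2,numpy as np
s=env.state();print(s["eef_pos"],s["contact_force"])
for n in("top","side"): cv2.imwrite(f"pics/{n}3.png",env.grab_frame(n)["frame"])
t=cv2.imread("pics/top3.png");s=cv2.imread("pics/side3.png")
cv2.imwrite("pics/c3.png",np.hstack([cv2.resize(t[110:310,120:505],(400,208)),cv2.resize(s[130:390,130:530],(400,260))[:208]]))
a=cv2.resize(t[230:310,130:505],None,fx=2.1,fy=2.1);b=cv2.resize(s[140:280,130:505],None,fx=2.1,fy=2.1)
cv2.imwrite("pics/c3.png",cv2.convertScaleAbs(np.vstack([a,b]),alpha=1.8))
E
```

```text
[0.3218877  0.38277234 0.24393576] [ 0.61431271 -0.8052701   0.62493149]
```

View pics/c3.png

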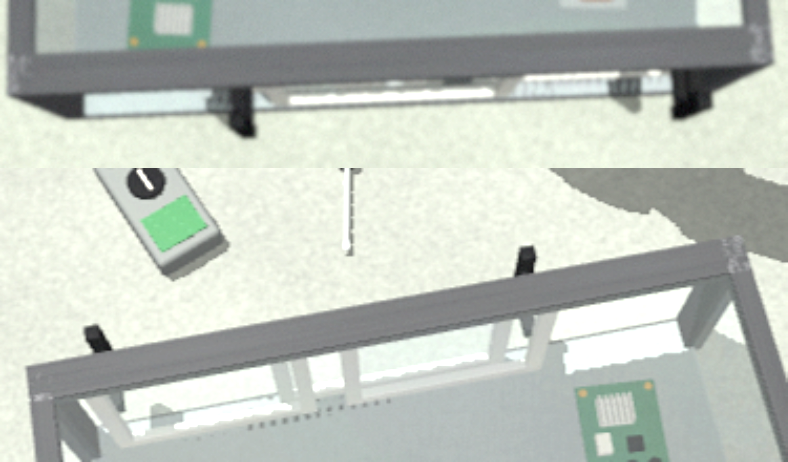

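The left pull has moved to about (381,180) in the side view. The right pull is still at about (175,218), as before. I'll check the left pull's position numerically and hand in.

```bash
python3 - <<'E'
from h import *
q=[.6455,.0345,.0602];c,s=np.cos(q[2]),np.sin(q[2])
for uv in((381,180.5),(175.2,218.6)):
    d=back("side",uv,.185)[:2]-q[:2];print(c*d[0]+s*d[1],-s*d[0]+c*d[1])
from cell import env
print(env.job_done())
E
```

```text
-0.15328356315351116 0.13277636050729402
-0.1541060290597976 -0.2592933114722722
the job is handed in; nothing more can be done
None
```

I slid the left (+y) door fully open, to its stop behind the middle door, and handed the job in at about 6.6 s. Both cameras had shown the circuit board in the left bay.

- **Push:** I pushed the pull along the track with shut fingers. Sliding force was about 3 N. At the stop the tool stopped moving and the wrist force rose to 27 N. I then backed off, lifted and moved clear.
- **Left pull:** the last picture puts it at y ≈ +0.133 m in the enclosure frame. That is at the stop, and the limit is 0.151 m.
- **Right pull:** it reads y ≈ -0.259 m against -0.261 m at the start. The 2 mm difference is within my pixel-reading error, and I never touched it.
- **Arm:** it was well clear at the end with contact force near zero.
- **Disagreement:** the two cameras gave slightly different enclosure yaws (0.055 and 0.065 rad). I used 0.06 rad, and the difference had no visible effect. No check failed.

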